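# Dark-zero an optical power meter, uncap its detector and take a reading

## Task

Take a reading with the power meter: press the bar key fully down to wake it, then the large round key to zero it in the dark while the cap still covers the detector head, letting each key come up before the next. Then lift the dust cap off the head, gently set it flat in the steel tray with its open side down and let go, and only then press the small round key fully down to take the reading. Leave the cross-shaped key (it erases the memory) and the other things on the bench alone, and finish with all keys up and the cap lying in the tray.

Things in the scene. Friction and masses are not known exactly. Their poses are not given: they have to be found in the camera images.
- meter: Bench optical power meter: flat grey box 150 mm deep (its x) x 260 mm wide (its y) x 50 mm high, fixed to the bench. Origin at the centre of its underside, z up. Its top carries a dark flat screen on the far (+x) half and a row of four white keys along y on the near half (x = -36 mm, at y = -84, -28, +28, +84 mm from its origin); which key is in which place changes.
- key_bar_top (a point): Centre of the top face of the bar key: white straight bar 44 x 14 mm, long along its x. With the key up it is 68 mm above the bench and 10 mm above the square black bezel (50 mm wide, 8 mm high) round it; neighbouring keys are 56 mm away. Axes as the meter's, z up.
- key_bar (a joint): Travel of the bar key in m: 0 = up, 0.006 = fully down. A spring (1.5 N to start, 5 N at the bottom) brings it back up.
- key_large_top (a point): Centre of the top face of the large round key: white disc 36 mm across. With the key up it is 68 mm above the bench and 10 mm above the square black bezel (50 mm wide, 8 mm high) round it; neighbouring keys are 56 mm away. Axes as the meter's, z up.
- key_large (a joint): Travel of the large round key in m: 0 = up, 0.006 = fully down. A spring (1.5 N to start, 5 N at the bottom) brings it back up.
- key_small_top (a point): Centre of the top face of the small round key: white disc 18 mm across. With the key up it is 68 mm above the bench and 10 mm above the square black bezel (50 mm wide, 8 mm high) round it; neighbouring keys are 56 mm away. Axes as the meter's, z up.
- key_small (a joint): Travel of the small round key in m: 0 = up, 0.006 = fully down. A spring (1.5 N to start, 5 N at the bottom) brings it back up.
- key_cross_top (a point): Centre of the top face of the cross key: white plus sign 38 mm across with arms 11 mm wide. With the key up it is 68 mm above the bench and 10 mm above the square black bezel (50 mm wide, 8 mm high) round it; neighbouring keys are 56 mm away. Axes as the meter's, z up.
- key_cross (a joint): Travel of the cross key in m: 0 = up, 0.006 = fully down. A spring (1.5 N to start, 5 N at the bottom) brings it back up.
- head: Detector head standing on the bench, fixed: square aluminium foot 75 x 75 x 10 mm, a short post, an aluminium cylinder 56 mm across whose flat shoulder is 80 mm above the bench, and on it an upright snout 36 mm across and 10 mm high that holds the sensor window (facing up). Origin at the centre of its underside, z up.
- head_seat (a point): Point on the head's axis at shoulder height, 80 mm above the bench, where the cap's rim rests.
- cap: Loose black dust cap over the head's snout: round cup turned upside down, 44 mm across, 28 mm high, 40 g, recess below 40 mm across and 13 mm deep. Origin at the centre of its open underside (rim), z up through its closed top; on the head the origin is 80 mm above the bench and the top 108 mm. Lifting it straight up by 15 mm frees it.
- cap_top (a point): Centre of the cap's closed top face, 28 mm above its rim.
- tray: Shallow square steel parts tray, 140 x 140 mm, 12 mm high, walls and floor 4 mm thick, fixed to the bench, empty. Origin at the centre of its underside, z up; its inner floor is 4 mm above the bench. Tray and head may change sides.
- bottle: Bystander: small white plastic bottle, 36 mm across, 75 mm high, standing. Origin at the centre of its underside.
- petri: Bystander: closed glass dish, 90 mm across, 18 mm high. Origin at the centre of its underside.
- sample_box: Bystander: white plastic sample box, 94 x 134 mm, 44 mm high, shut. Origin at the centre of its underside.
Not all that is in view belongs to the job. There is more than one size of the tray; the job needs the larger.

How it is judged (in metres and radians):
On the way, in this order (a step that is already met when the one before it is completed fails the run):
1. the bar key is pressed down alone, with the cap on the head (value of joint key_bar above 0.0045 m and value of joint each of key_large, key_small, key_cross below 0.0015 m and distance between cap and head_seat below 0.008 m), for 0.04 s.
2. the large round key is pressed down alone, with the cap still on the head (value of joint key_large above 0.0045 m and value of joint each of key_bar, key_small, key_cross below 0.0015 m and distance between cap and head_seat below 0.008 m), for 0.04 s.
3. the cap lies flat in the tray, open side down, released and at rest (x of cap in the frame of tray between -0.05 and 0.05 m and y of cap in the frame of tray between -0.05 and 0.05 m and z of cap in the frame of tray below 0.009 m and angle between cap's own z axis and vertical below 0.15 rad and linear speed of cap below 0.02 m/s and contact force between cap and the fingers below 0.1 N), for 0.2 s.
4. the small round key is pressed down alone, with the cap in the tray (value of joint key_small above 0.0045 m and value of joint each of key_bar, key_large, key_cross below 0.0015 m and x of cap in the frame of tray between -0.05 and 0.05 m and y of cap in the frame of tray between -0.05 and 0.05 m and z of cap in the frame of tray below 0.009 m and angle between cap's own z axis and vertical below 0.15 rad), for 0.04 s.
At the end, for the whole second after the job is handed in: All four keys are up (within 1.5 mm), and the cap lies flat on the tray's floor (within the walls, tilt under 0.15 rad, rim within 5 mm of the floor), open side down, released and at rest (all of step 3 and value of joint each of key_bar, key_large, key_small, key_cross below 0.0015 m); the robot touches nothing.
It fails at once if the cross key is pressed (2.5 mm or more) (value of joint key_cross above 0.0025 m).
It fails at once if two keys are pressed at once (value of joint each of key_bar, key_large above 0.0025 m or value of joint each of key_bar, key_small above 0.0025 m or value of joint each of key_large, key_small above 0.0025 m).
It fails at once if the small round key is pressed before the cap is in the tray, or the large round key with the cap off the head ((value of joint key_small above 0.0025 m and not (x of cap in the frame of tray between -0.05 and 0.05 m and y of cap in the frame of tray between -0.05 and 0.05 m and z of cap in the frame of tray below 0.009 m and angle between cap's own z axis and vertical below 0.15 rad)) or (value of joint key_large above 0.0025 m and not (distance between cap and head_seat below 0.008 m))).
It fails at once if the cap is dropped or thrown: faster than 0.7 m/s (a fall of some 25 mm) out of the fingers (linear speed of cap above 0.7 m/s and contact force between cap and the fingers below 0.05 N).
It fails at once if a bystander is moved by more than 20 mm or tipped (distance of any of bottle, petri, sample_box from where it was at the start of the episode above 0.02 m or angle between any of bottle, petri, sample_box's own z axis and vertical above 0.4 rad).
It also fails if it takes over 61 s, if anything falls off the work surface, if the arm or the gripper's body presses on something with over 40 N, if the wrist force passes 120 N, or if a joint passes its speed limit or range.

## Robot

A 6-joint arm with a two-finger parallel gripper is mounted at the origin on the work surface. World frame = base frame: x ahead of the robot, y to its left, z up, the work surface at z = 0. Lengths are in m, angles in degrees, forces in N, time in s.
With the tool pointing down it reaches from about 0.4 to 0.825 m from the base axis. Payload 7 kg.
Tool frame: the origin (TCP) lies midway between the tips of the shut fingers; the grasp point (between the pads) lies 19 mm behind it; z points along the fingers, y is the line along which they close (so a half turn about z gives the same grasp; the last joint's range is limited). The gripper opens to 88 mm and grips with 3 to 60 N. Pads are 19 mm wide; open, the fingers measure 130 mm over their backs; the gripper's body (78 mm by 193 mm) begins 47 mm behind the grasp point.
Start: joints at [-54.712, 20.546, 0.682, 0, -70.136, -16.507], TCP at [0.217, -0.639, 0.227] pointing down, gripper open.
Joint ranges: [-176.03, 176.03], [-82.01, 121.73], [-58.28, 71.71], [-173.87, 95.51], [-174.79, -0.11], [-173.66, 173.66]. Speed limits (degrees/s): [136.94, 136.94, 172.46, 180, 180, 180].

## Interface

Orientations are given as [roll, pitch, yaw] about the fixed x, y, z axes, in that order (R = Rz(yaw) Ry(pitch) Rx(roll)).
In Python, from plant import get_state, optics, order gives the robot as it stands. The module is installed in compiled form; this text tells all that it offers.
- The arm moves only by the tool send_rows, never from a script. Its argument "moves" is a list of rows, each an object with "slide": the shift along the tool's x, y, z as a fraction of full scale, a list of three; "turn": the turn about the tool's z as a fraction of full scale; "gripper": the opening, from 0 (shut) to 1 (fully open). A call has exactly 5 rows; each row is the pose to reach, as a shift and turn from the pose commanded when the call began, along the tool's axes at that moment; what a row does not reach only later rows make up. Full scale, the value 1, is 150 mm for a shift and 90 degrees for a turn. A row lasts 1/12 s, in which the tool goes at most 41.7 mm and 7.16 degrees, less where a joint would pass 70% of its speed; a pose out of reach is approached as far as the arm can. A call with a number of a shift or a turn outside -1 to 1 is refused whole. A call with a gripper value outside its range is refused whole. The fingers move at their own pace and stop on an object; "newtons" is the grip in N (left out, the last holds). Time passes only in rows, so rows that repeat a pose let the fingers close, or fill a call up. It gives the time, the measured TCP pose, the force, the opening and the grip force at its end, in the units of the state.
- get_state(): the state, without advancing time (a new reading comes with each control period).
- optics.capture(name): name is "scene" or "side" or "wrist"; returns a dict with "img" (480x640x3 uint8, red, green, blue), "intrinsics" (3x3 intrinsics, pixels), "dist" ([k1, k2, p1, p2, k3] as OpenCV has them; the pictures are not rectified), "origin" and "attitude" of the camera in the world. Camera axes: x right, y down, z forward; pixel columns grow to the right and rows downward; lengths in m; the calibration is good to about 2 mm. A picture is of the moment at which its call begins. There is no depth.
- order.close_job(): hands the job in; it is judged then, once.
Trained networks look in the newest picture that a camera, given by its name, has taken for a name from the list of things; names that differ only in an ending like _2 or _b are one class to them, and where a whole thing is asked for, a point or a joint stands for the part that bears it (a point fixed in the world has none). Each returns a list of dicts, best first, with "p" (0 to 1); they miss things now and then, are a little off and sometimes report something else, mostly with a low value. They report only what shows in the picture. A call takes as long as a camera call. They do not tell look-alikes from the thing itself.
- optics.look_for(camera, name): "location" ([x, y, z] in m, in world coordinates, good to about 4 mm: the middle of the surface that is visible of it).
The state is a dict: "time_s": time; "joints": joint angles; "qd": joint speeds; "joint_torque": joint torques, N m; "tcp_pos": TCP position; "eef_rot": TCP orientation; "contact_force": force on the tool from outside, world axes, zero at the start; "moment": the same for the moment, N m; "gripper_width": finger opening in m; "gripper_force": force on a finger pad.
Only numpy, scipy, OpenCV 4.12 (cv2) and the standard library are available. Lean on these libraries where they do the work, as an engineer would, in place of code of your own. Each camera call takes 0.05 s, during which the arm holds its last target. There are 200 camera calls.

## Working session

There is one attempt and no reset: what is moved stays moved. The work goes in short steps, Python scripts to look and compute and a tool call to move; the robot and the scene stay as the last step left them, time stands still between calls to the robot, and variables do not carry over. Pictures are saved under pics/ and viewed, at most 10 in all, crops included, and the job is handed in when it is done.

Besides the shell and the picture viewer there is one more tool, called after ">>>" as name(argument=value, ...) on one line, values as JSON. send_rows: Moves the arm, as the interface text tells. Shift numbers are shares of 150 mm and turn numbers shares of 90 degrees, none past 1 either way. Its arguments: {"type":"object","properties":{"moves":{"type":"array"},"newtons":{"type":"number"}},"required":["moves"]}

```bash
mkdir -p pics
cat > h.py <<'E'
import numpy as np, cv2, json
from scipy.spatial.transform import Rotation as R
from plant import get_state, optics, order
def rot(a):
    a=np.array(a,float)
    if a.shape==(3,3): return a
    if a.shape==(4,): return R.from_quat(a).as_matrix()
    return R.from_euler('xyz',a,degrees=True).as_matrix()
def ray(c,uv):
    p=cv2.undistortPoints(np.array([[uv]],float),np.array(c['intrinsics']),np.array(c['dist']))[0,0]
    return np.array(c['origin']),rot(c['attitude'])@np.array([p[0],p[1],1])
def onz(c,uv,z):
    o,d=ray(c,uv); return o+d*(z-o[2])/d[2]
def proj(c,P):
    A=rot(c['attitude']); t=-A.T@np.array(c['origin'])
    return cv2.projectPoints(np.array([P],float),cv2.Rodrigues(A.T)[0],t,np.array(c['intrinsics']),np.array(c['dist']))[0][0,0]
def tri(a,b):
    (o1,d1),(o2,d2)=a,b
    s=np.linalg.lstsq(np.c_[d1,-d2],o2-o1,rcond=None)[0]
    p,q=o1+s[0]*d1,o2+s[1]*d2
    return (p+q)/2,np.linalg.norm(p-q)
def save(c,n): cv2.imwrite(f'pics/{n}.png',c['img'][:,:,::-1])
E
python3 - <<'E'
from h import *
np.set_printoptions(precision=4,suppress=True)
for n in['scene','side','wrist']:
    c=optics.capture(n);save(c,n+'0');print(n,c['origin'],c['attitude'])
    for k in['meter','key_bar_top','key_large_top','key_small_top','key_cross_top','head','cap','tray','bottle','petri','sample_box']:
        for d in optics.look_for(n,k):print(k,np.round(d['location'],3),round(d['p'],2),np.round(proj(c,d['location'])))
print(get_state())
E
```

```text
scene [ 1.3017 -0.3449  0.8682] [-135.8657    0.7371   59.7694]
meter [ 0.613 -0.221  0.047] 0.72 [206. 296.]
meter [0.473 0.145 0.107] 0.47 [335. 169.]
key_bar_top [ 0.515 -0.136  0.064] 0.69 [226. 242.]
key_bar_top [ 0.553 -0.308  0.064] 0.57 [150. 288.]
key_large_top [ 0.537 -0.252  0.066] 0.75 [175. 270.]
key_small_top [ 0.525 -0.19   0.066] 0.55 [203. 254.]
key_cross_top [ 0.548 -0.3    0.068] 0.73 [153. 283.]
key_cross_top [ 0.524 -0.192  0.065] 0.33 [201. 255.]
head [0.48  0.136 0.017] 0.62 [333. 203.]
head [ 0.532 -0.249  0.067] 0.62 [176. 267.]
cap [0.474 0.145 0.106] 0.59 [335. 169.]
tray [0.558 0.337 0.004] 0.57 [424. 197.]
bottle [0.74  0.178 0.043] 0.65 [417. 261.]
petri [0.75  0.059 0.019] 0.74 [370. 296.]
sample_box [ 0.781 -0.163  0.048] 0.55 [273. 348.]
side [0.4292 0.9321 0.666 ] [-121.7164   -1.3403 -166.3078]
meter [ 0.574 -0.119  0.051] 0.8 [361. 225.]
key_bar_top [ 0.512 -0.131  0.067] 0.57 [390. 220.]
key_bar_top [ 0.761 -0.132  0.044] 0.16 [282. 213.]
key_large_top [ 0.533 -0.237  0.07 ] 0.66 [387. 196.]
key_small_top [ 0.513 -0.129  0.069] 0.31 [390. 220.]
he
[... 303 characters left out ...]
61 0.17  0.017] 0.43 [394. 329.]
sample_box [ 0.762 -0.13   0.043] 0.84 [281. 214.]
sample_box [0.73  0.194 0.04 ] 0.29 [246. 302.]
wrist [ 0.145  -0.6643  0.3848] [163.4517   0.0493 108.8069]
{'time_s': 1.8, 'joints': array([-54.7113,  20.5469,   0.6827,   0.0023, -70.1366, -16.5072]), 'qd': array([-0.0409,  0.0001, -0.081 ,  0.0521,  0.0079,  0.0963]), 'joint_torque': array([ -0.001 , -58.238 ,  29.3298,   7.0026,   0.0124,  -0.    ]), 'tcp_pos': array([ 0.2173, -0.6391,  0.2266]), 'eef_rot': array([ 179.9998,   -0.0023, -161.2177]), 'contact_force': array([-0.2538,  0.6377, -0.4023]), 'moment': array([-0.0021, -0.0345, -0.0147]), 'gripper_force': 0.0, 'gripper_width': 0.08774896120720625}
```

View pics/scene0.png

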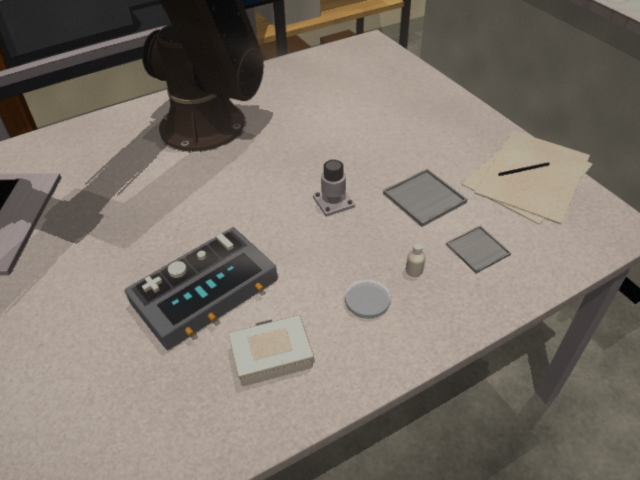

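View pics/side0.png

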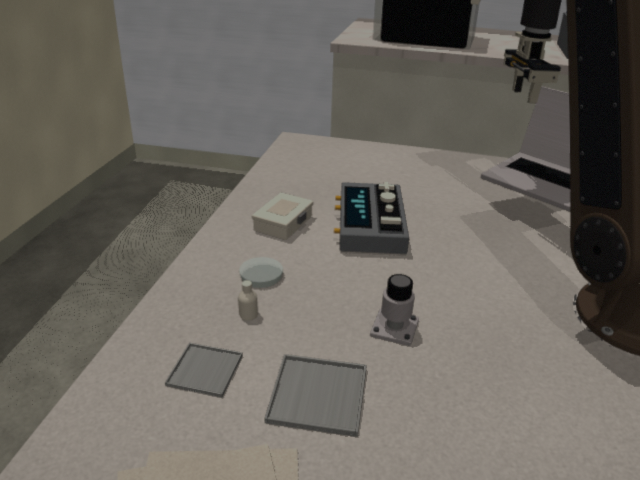

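The scene picture shows the keys, with cross at (152,284), large at (177,269), small at (201,255) and bar at (225,241). It also shows the capped head at (333,185) and the larger tray at (425,196). The side picture agrees: head (398,300), large tray (318,395). The smaller tray at side (205,370) is the decoy. I'll move the wrist camera over the keys.

>>> send_rows(moves=[{"slide":[-0.2,0.13,0],"turn":0.014,"gripper":0},{"slide":[-0.4,0.26,0],"turn":0.028,"gripper":0},{"slide":[-0.6,0.39,0],"turn":0.042,"gripper":0},{"slide":[-0.8,0.52,0],"turn":0.056,"gripper":0},{"slide":[-0.97,0.65,0],"turn":0.069,"gripper":0}], newtons=20)

```text
time_s: 2.22
tcp_pos: [0.3247, -0.4985, 0.2266]
eef_rot: [-180.0, 0.0, -167.5]
contact_force: [0.3, -0.6, 0.1]
gripper_width: 0.0597
gripper_force: 0.0
```

>>> send_rows(moves=[{"slide":[-0.2,0.13,0],"turn":0,"gripper":0},{"slide":[-0.4,0.26,0],"turn":0,"gripper":0},{"slide":[-0.6,0.39,0],"turn":0,"gripper":0},{"slide":[-0.8,0.52,0],"turn":0,"gripper":0},{"slide":[-0.97,0.65,0],"turn":0,"gripper":0}])

```text
time_s: 2.63
tcp_pos: [0.4459, -0.3715, 0.2268]
eef_rot: [-180.0, 0.0, -167.4]
contact_force: [0.9, -0.4, 0.3]
gripper_width: 0.0264
gripper_force: 0.0
```

>>> send_rows(moves=[{"slide":[-0.2,0.13,0],"turn":0,"gripper":0},{"slide":[-0.4,0.26,0],"turn":0,"gripper":0},{"slide":[-0.6,0.39,0],"turn":0,"gripper":0},{"slide":[-0.7,0.5,0],"turn":0,"gripper":0},{"slide":[-0.7,0.5,0],"turn":0,"gripper":0}])

```text
time_s: 3.05
tcp_pos: [0.5329, -0.2739, 0.2263]
eef_rot: [180.0, 0.0, -167.2]
contact_force: [-0.2, -1.0, 0.2]
gripper_width: 0.0008
gripper_force: 0.0
```

Run:
```python
from h import *
np.set_printoptions(precision=4,suppress=True)
c=optics.capture('wrist');save(c,'w1');json.dump({k:np.array(c[k]).tolist() for k in('intrinsics','dist','origin','attitude')},open('w1.json','w'))
for k in['key_bar_top','key_large_top','key_small_top','key_cross_top']:
    for d in optics.look_for('wrist',k):print(k,np.round(d['location'],4),round(d['p'],2),np.round(proj(c,d['location'])))
s=get_state();print(s['time_s'],s['tcp_pos'],s['eef_rot'],s['gripper_width'],s['contact_force'])
```

```text
key_bar_top [ 0.5084 -0.1351  0.0684] 0.94 [483. 225.]
key_large_top [ 0.5327 -0.2431  0.0723] 0.79 [359. 226.]
key_small_top [ 0.5184 -0.1959  0.066 ] 0.92 [413. 221.]
key_cross_top [ 0.5433 -0.3023  0.0664] 0.64 [291. 222.]
3.3 [ 0.5301 -0.2776  0.2266] [-179.997    -0.0034 -167.4698] 0.0005814205305170544 [-0.8706  0.0153 -0.2152]
```

View pics/w1.png

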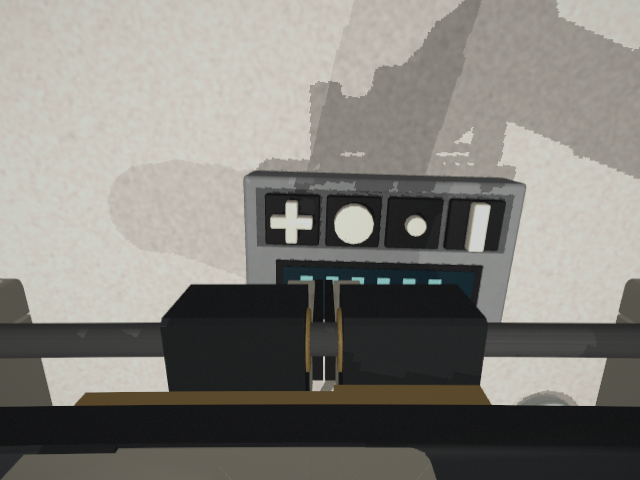

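The wrist view shows cross (291,222), large (354,224), small (416,226) and bar (480,228), in the same order as the scene view. I'll get the exact centroids.

```bash
cat >> h.py <<'E'
def blobs(img,box,thr=170):
    x0,y0,x1,y1=box
    g=(img[y0:y1,x0:x1].min(2)>thr).astype('uint8')
    n,_,st,ce=cv2.connectedComponentsWithStats(g)
    return sorted([(round(ce[i][0]+x0,1),round(ce[i][1]+y0,1),int(st[i][4])) for i in range(1,n) if 60<st[i][4]<6000])
def to(P,yaw=None,s=None):
    s=s or get_state();A=rot(s['eef_rot']);d=A.T@(np.array(P)-s['tcp_pos'])
    return np.round(d/.15,3), None if yaw is None else round(-((yaw-s['eef_rot'][2]+180)%360-180)/90,3)
E
python3 - <<'E'
from h import *
c=json.load(open('w1.json'));im=cv2.imread('pics/w1.png')[:,:,::-1]
b=blobs(im,(258,194,506,250))
P=[]
for x in b:
    p=onz(c,x[:2],.068);P.append(p);print(x,np.round(p,4))
v=P[-1]-P[0];print('yaw',np.degrees(np.arctan2(-v[0],v[1])),np.linalg.norm(v))
print(to([*P[-1][:2],.2]))
E
```

```text
(np.float64(291.0), np.float64(222.6), 739) [ 0.5437 -0.3019  0.068 ]
(np.float64(353.4), np.float64(224.4), 1103) [ 0.533  -0.2474  0.068 ]
(np.float64(416.1), np.float64(226.5), 249) [ 0.5225 -0.1925  0.068 ]
(np.float64(479.0), np.float64(226.9), 649) [ 0.5106 -0.138   0.068 ]
yaw 11.42919007665696 0.16723538521978237
(array([-0.075,  0.937,  0.177]), None)
```

>>> send_rows(moves=[{"slide":[-0.02,0.23,0.05],"turn":0,"gripper":0},{"slide":[-0.04,0.46,0.1],"turn":0,"gripper":0},{"slide":[-0.06,0.7,0.16],"turn":0.0,"gripper":0},{"slide":[-0.075,0.937,0.2],"turn":0.01,"gripper":0},{"slide":[-0.075,0.937,0.2],"turn":0.01,"gripper":0}])

```text
time_s: 3.72
tcp_pos: [0.5091, -0.1343, 0.1957]
eef_rot: [179.9, -0.0, -168.3]
contact_force: [-0.6, -1.1, -0.9]
gripper_width: 0.0002
gripper_force: 0.0
```

Run:
```python
from h import *
c=optics.capture('wrist');save(c,'w2')
c1=json.load(open('w1.json'));b1=blobs(cv2.imread('pics/w1.png')[:,:,::-1],(258,194,506,250))
for x in b1: 
    p=onz(c1,x[:2],.068);print(x,'expect',proj(c,p).round(1))
for b in blobs(c['img'],(60,150,440,290)):
    print(b,[(np.round(t,4),round(e,4)) for t,e in [tri(ray(c1,x[:2]),ray(c,b[:2])) for x in b1] if e<.006])
s=get_state();print(s['time_s'],s['tcp_pos'],s['eef_rot'],s['contact_force'])
```

```text
(np.float64(291.0), np.float64(222.6), 739) expect [110.4 226.9]
(np.float64(353.4), np.float64(224.4), 1103) expect [180.5 227.7]
(np.float64(416.1), np.float64(226.5), 249) expect [250.2 228.7]
(np.float64(479.0), np.float64(226.9), 649) expect [319.3 227.9]
(np.float64(110.6), np.float64(227.0), 890) [(array([ 0.5438, -0.3019,  0.0678]), np.float64(0.0)), (array([ 0.5133, -0.2588,  0.1492]), np.float64(0.0011)), (array([ 0.4953, -0.2332,  0.1975]), np.float64(0.002)), (array([ 0.4831, -0.2164,  0.2293]), np.float64(0.0019))]
(np.float64(129.1), np.float64(188.1), 3941) []
(np.float64(181.0), np.float64(227.8), 1387) [(array([ 0.5934, -0.3076, -0.1111]), np.float64(0.0028)), (array([ 0.5333, -0.2473,  0.0671]), np.float64(0.0001)), (array([ 0.505 , -0.2187,  0.1514]), np.float64(0.0013)), (array([ 0.4881, -0.2023,  0.2002]), np.float64(0.0013))]
(np.float64(250.7), np.float64(228.7), 309) [(array([ 0.5798, -0.2203, -0.1238]), np.float64(0.0032)), (array([ 0.5227, -0.1922,  0.0672]), np.float64(0.0)), (array([ 0.4963, -0.1796,  0.1537]), np.float64(0.0004))]
(np.float64(319.6), np.float64(229.2), 806) [(array([ 0.5649, -0.1288, -0.1345]), np.float64(0.0026)), (array([ 0.5111, -0.1377,  0.0677]), np.float64(0.001))]
3.7667 [ 0.50999856 -0.13593248  0.19649891] [ 1.79979129e+02 -5.99556028e-03 -1.68222912e+02] [-0.03658247  0.08681132  1.33120183]
```

>>> send_rows(moves=[{"slide":[0.0,-0.01,0.25],"turn":0,"gripper":0},{"slide":[0.0,-0.01,0.5],"turn":0,"gripper":0},{"slide":[0.0,-0.01,0.7],"turn":0,"gripper":0},{"slide":[0.0,-0.01,0.8],"turn":0,"gripper":0},{"slide":[0.0,-0.01,0.8],"turn":0,"gripper":0}])

```text
time_s: 4.18
tcp_pos: [0.5087, -0.1402, 0.0732]
eef_rot: [179.9, -0.3, -168.5]
contact_force: [-0.4, -0.4, 0.1]
gripper_width: -0.0
gripper_force: 0.0
```

>>> send_rows(moves=[{"slide":[0,0,0.03],"turn":0,"gripper":0},{"slide":[0,0,0.06],"turn":0,"gripper":0},{"slide":[0,0,0.085],"turn":0,"gripper":0},{"slide":[0,0,0.1],"turn":0,"gripper":0},{"slide":[0,0,0.1],"turn":0,"gripper":0}])

```text
time_s: 4.6
tcp_pos: [0.5125, -0.1393, 0.0626]
eef_rot: [-179.9, 0.1, -168.3]
contact_force: [1.7, -3.1, 4.7]
gripper_width: 0.0005
gripper_force: 2.3
```

>>> send_rows(moves=[{"slide":[0,0,0.012],"turn":0,"gripper":0},{"slide":[0,0,0.012],"turn":0,"gripper":0},{"slide":[0,0,0.012],"turn":0,"gripper":0},{"slide":[0,0,0.012],"turn":0,"gripper":0},{"slide":[0,0,0.012],"turn":0,"gripper":0}])

```text
time_s: 5.02
tcp_pos: [0.5125, -0.1393, 0.0621]
eef_rot: [-179.9, 0.2, -168.3]
contact_force: [-2.8, -3.3, 17.3]
gripper_width: 0.0008
gripper_force: 7.9
```

Run:
```python
from h import *
s=get_state();print(s['time_s'],s['tcp_pos'],s['eef_rot'],s['contact_force'])
print(to([.533,-.2474,.09]))
```

```text
5.0167 [ 0.51253966 -0.13929542  0.06208209] [-1.79913902e+02  1.56484184e-01 -1.68264950e+02] [-2.81058827 -3.25615908 17.26980097]
(array([ 0.013, -0.734, -0.185]), None)
```

Force 17 N against the stop, so the key is fully down. Next is the large key.

>>> send_rows(moves=[{"slide":[0,0,-0.12],"turn":0,"gripper":0},{"slide":[0,0,-0.25],"turn":0,"gripper":0},{"slide":[0,-0.25,-0.25],"turn":0,"gripper":0},{"slide":[0.005,-0.5,-0.25],"turn":0,"gripper":0},{"slide":[0.013,-0.73,-0.2],"turn":0,"gripper":0}])

```text
time_s: 5.43
tcp_pos: [0.5334, -0.2473, 0.0921]
eef_rot: [-179.9, 0.2, -168.2]
contact_force: [1.5, 0.5, 0.7]
gripper_width: 0.0003
gripper_force: 0.0
```

>>> send_rows(moves=[{"slide":[0,0,0.05],"turn":0,"gripper":0},{"slide":[0,0,0.1],"turn":0,"gripper":0},{"slide":[0,0,0.14],"turn":0,"gripper":0},{"slide":[0,0,0.17],"turn":0,"gripper":0},{"slide":[0,0,0.19],"turn":0,"gripper":0}])

```text
time_s: 5.85
tcp_pos: [0.5311, -0.2461, 0.0617]
eef_rot: [-180.0, -0.1, -168.2]
contact_force: [-10.0, 3.4, 34.0]
gripper_width: 0.0005
gripper_force: 17.4
```

Run:
```python
from h import *
s=get_state();print(s['time_s'],s['tcp_pos'],s['eef_rot'],s['contact_force'])
```

```text
5.85 [ 0.53112626 -0.24606269  0.06172954] [-1.79969368e+02 -7.00652746e-02 -1.68225932e+02] [-10.03980469   3.36899109  33.9562772 ]
```

>>> send_rows(moves=[{"slide":[0,0,-0.013],"turn":0,"gripper":0},{"slide":[0,0,-0.15],"turn":0,"gripper":0},{"slide":[0,0,-0.4],"turn":0,"gripper":0},{"slide":[0,0.2,-0.6],"turn":0,"gripper":0.3},{"slide":[0,0.4,-0.8],"turn":0,"gripper":1}])

```text
time_s: 6.27
tcp_pos: [0.5195, -0.1879, 0.1814]
eef_rot: [180.0, 0.0, -168.4]
contact_force: [0.9, 0.1, 0.6]
gripper_width: 0.0089
gripper_force: 0.0
```

>>> send_rows(moves=[{"slide":[0,0.25,-0.2],"turn":0,"gripper":1},{"slide":[0,0.5,-0.2],"turn":0,"gripper":1},{"slide":[0,0.75,-0.2],"turn":0,"gripper":1},{"slide":[0,1,-0.2],"turn":0,"gripper":1},{"slide":[0,1,-0.2],"turn":0,"gripper":1}])

```text
time_s: 6.68
tcp_pos: [0.4881, -0.0363, 0.211]
eef_rot: [179.9, 0.1, -168.0]
contact_force: [-0.2, -0.2, 0.2]
gripper_width: 0.0415
gripper_force: 0.0
```

Run:
```python
from h import *
c=optics.capture('wrist');save(c,'w3');json.dump({k:np.array(c[k]).tolist() for k in('intrinsics','dist','origin','attitude')},open('w3.json','w'))
for k in['cap','head','tray']:
    for d in optics.look_for('wrist',k):print(k,np.round(d['location'],4),round(d['p'],2),np.round(proj(c,d['location'])))
s=get_state();print(s['time_s'],s['tcp_pos'],s['eef_rot'],s['contact_force'])
print(to([.468,.153,.24]))
```

```text
cap [0.4571 0.1399 0.1048] 0.59 [563. 242.]
head [0.4555 0.1306 0.0085] 0.66 [494. 210.]
tray [0.5345 0.2929 0.0037] 0.67 [611. 308.]
6.8833 [ 0.48921128 -0.04140341  0.21030408] [ 1.79994215e+02  1.89496165e-02 -1.68243051e+02] [-0.03783588 -0.07817643 -0.17232094]
(array([-0.126,  1.298, -0.198]), None)
```

View pics/w3.png

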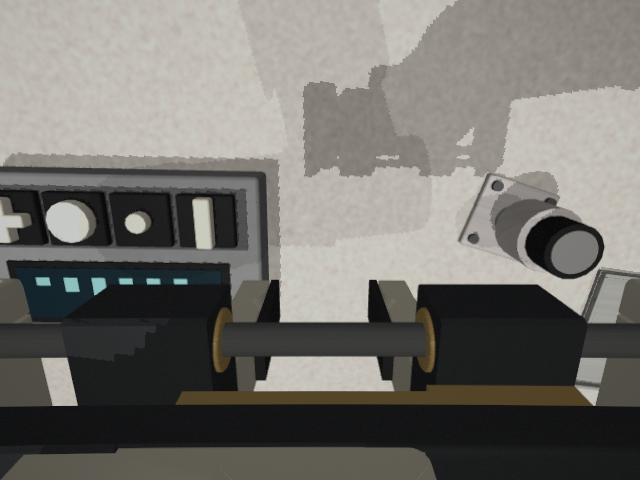

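The wrist view shows the keys up again. The capped head is seen from above, with the cap's top disc centred near (577,251), foot corner at (495,183) and tray edge at right. I'll shift along for a second view.

>>> send_rows(moves=[{"slide":[-0.03,0.25,-0.05],"turn":0,"gripper":1},{"slide":[-0.06,0.5,-0.1],"turn":0,"gripper":1},{"slide":[-0.1,0.75,-0.15],"turn":0,"gripper":1},{"slide":[-0.13,1,-0.2],"turn":0,"gripper":1},{"slide":[-0.13,1,-0.2],"turn":0,"gripper":1}])

```text
time_s: 7.3
tcp_pos: [0.4792, 0.1129, 0.2414]
eef_rot: [179.9, 0.1, -168.2]
contact_force: [0.5, -1.0, 0.2]
gripper_width: 0.0864
gripper_force: 0.0
```

Run:
```python
from h import *
c=optics.capture('wrist');save(c,'w4');json.dump({k:np.array(c[k]).tolist() for k in('intrinsics','dist','origin','attitude')},open('w4.json','w'))
for k in['cap','tray']:
    for d in optics.look_for('wrist',k):print(k,np.round(d['location'],4),round(d['p'],2),np.round(proj(c,d['location'])))
s=get_state();print(s['time_s'],s['tcp_pos'],s['eef_rot'],s['contact_force'])
p=onz(json.load(open('w3.json')),(577,251),.108);print(p,proj(c,p))
```

```text
cap [0.4568 0.1492 0.1074] 0.76 [374. 207.]
tray [0.5117 0.3333 0.0029] 0.96 [506. 266.]
7.45 [0.478071   0.1085043  0.23975627] [-1.79983171e+02 -4.92066964e-02 -1.68332054e+02] [ 0.27543169 -0.55720846  0.04133976]
[0.46098608 0.15026884 0.108     ] [373.8837626  212.57882874]
```

View pics/w4.png

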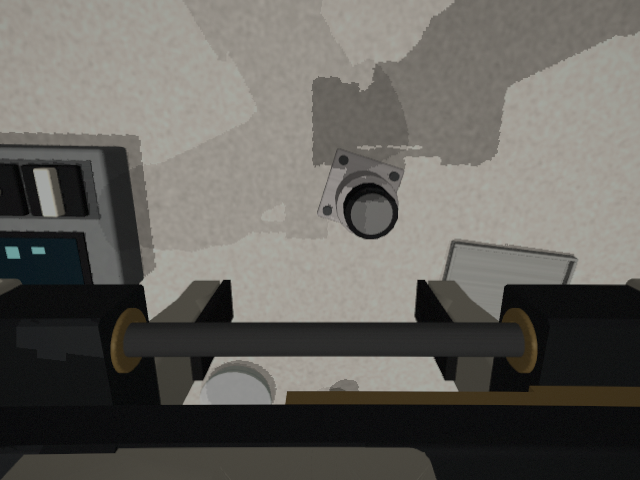

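The second wrist view shows the cap's top disc at (373,213), matching the projection of the first view at z=0.108. The near tray corners are at (455,241) and (575,259).

Run:
```python
from h import *
c3,c4=json.load(open('w3.json')),json.load(open('w4.json'))
p,e=tri(ray(c3,(577,251)),ray(c4,(373,213)));print(p,e,to([p[0],p[1],.086]))
for uv in[(455,241),(575,259)]:print(onz(c4,uv,.012))
c=optics.capture('side')
for uv in[(287,356),(367,364),(360,432),(268,425)]:print('side',onz(c,uv,.012))
c=optics.capture('scene')
for uv in[(427,171),(466,200),(423,222),(384,194)]:print('scene',onz(c,uv,.012))
```

```text
[0.46101484 0.14943255 0.10912606] 0.00046322868520851687 (array([0.055, 0.291, 1.025]), None)
[0.49268925 0.26326698 0.012     ]
[0.48567108 0.39932173 0.012     ]
side [0.62730929 0.28005596 0.012     ]
side [0.49394317 0.26382711 0.012     ]
side [0.48047028 0.40407519 0.012     ]
side [0.61338293 0.42608336 0.012     ]
scene [0.49292774 0.39571477 0.012     ]
scene [0.62471175 0.40817962 0.012     ]
scene [0.63244905 0.27775124 0.012     ]
scene [0.50981884 0.25687539 0.012     ]
```

>>> send_rows(moves=[{"slide":[0.055,0.29,0.1],"turn":0,"gripper":1},{"slide":[0.055,0.29,0.35],"turn":0,"gripper":1},{"slide":[0.055,0.29,0.6],"turn":0,"gripper":1},{"slide":[0.055,0.29,0.8],"turn":0,"gripper":1},{"slide":[0.055,0.29,0.8],"turn":0,"gripper":1}])

```text
time_s: 7.97
tcp_pos: [0.4578, 0.1464, 0.1147]
eef_rot: [-179.8, -0.5, -168.5]
contact_force: [-1.3, -0.7, 0.2]
gripper_width: 0.0879
gripper_force: 0.0
```

Run:
```python
from h import *
s=get_state();print(s['tcp_pos'],s['eef_rot'],s['contact_force'],to([.461,.1497,.086]))
```

```text
[0.4578379  0.1464086  0.11471802] [-179.79529148   -0.53124403 -168.50473165] [-1.33675714 -0.69527678  0.23730859] (array([-0.027,  0.018,  0.191]), None)
```

>>> send_rows(moves=[{"slide":[0,0,0.1],"turn":0,"gripper":1},{"slide":[0,0,0.18],"turn":0,"gripper":1},{"slide":[0,0,0.225],"turn":0,"gripper":1},{"slide":[0,0,0.225],"turn":0,"gripper":1},{"slide":[0,0,0.225],"turn":0,"gripper":0.65}])

```text
time_s: 8.38
tcp_pos: [0.4618, 0.1496, 0.0873]
eef_rot: [-180.0, 0.0, -168.4]
contact_force: [-0.2, -0.3, -0.3]
gripper_width: 0.0845
gripper_force: 0.0
```

Run:
```python
from h import *
s=get_state();print(s['tcp_pos'],s['eef_rot'],s['contact_force'],to([.461,.1497,.086]))
```

```text
[0.46176734 0.14955837 0.08734317] [-1.79996866e+02  2.90572619e-02 -1.68373926e+02] [-0.20522421 -0.29506079 -0.28835544] (array([0.005, 0.002, 0.009]), None)
```

Aligned. I'll close on the cap.

>>> send_rows(moves=[{"slide":[0,0,0.01],"turn":0,"gripper":0.6},{"slide":[0,0,0.01],"turn":0,"gripper":0.5},{"slide":[0,0,0.01],"turn":0,"gripper":0.3},{"slide":[0,0,0.01],"turn":0,"gripper":0.3},{"slide":[0,0,0.01],"turn":0,"gripper":0.3}], newtons=15)

```text
time_s: 8.8
tcp_pos: [0.4612, 0.15, 0.0853]
eef_rot: [180.0, 0.0, -168.3]
contact_force: [-0.7, 0.5, 1.0]
gripper_width: 0.0533
gripper_force: 0.0
```

>>> send_rows(moves=[{"slide":[0,0,0.01],"turn":0,"gripper":0.3},{"slide":[0,0,0.01],"turn":0,"gripper":0.3},{"slide":[0,0,0.01],"turn":0,"gripper":0.3},{"slide":[0,0,0.01],"turn":0,"gripper":0.3},{"slide":[0,0,0.01],"turn":0,"gripper":0.3}])

```text
time_s: 9.22
tcp_pos: [0.4612, 0.15, 0.0835]
eef_rot: [-180.0, 0.0, -168.3]
contact_force: [-0.4, 0.5, 0.6]
gripper_width: 0.0438
gripper_force: 15.0
```

>>> send_rows(moves=[{"slide":[0,0,-0.05],"turn":0,"gripper":0.3},{"slide":[0,0,-0.15],"turn":0,"gripper":0.3},{"slide":[0,0,-0.35],"turn":0,"gripper":0.3},{"slide":[0,0,-0.55],"turn":0,"gripper":0.3},{"slide":[0,0,-0.7],"turn":0,"gripper":0.3}], newtons=20)

```text
time_s: 9.63
tcp_pos: [0.4614, 0.1499, 0.1911]
eef_rot: [180.0, 0.1, -168.3]
contact_force: [0.7, 0.1, -0.8]
gripper_width: 0.0438
gripper_force: 20.0
```

Run:
```python
from h import *
s=get_state();print(s['tcp_pos'],s['contact_force'],s['gripper_width'],to([.557,.338,.19],-176))
```

```text
[0.46141048 0.14992719 0.19114366] [ 0.7110493   0.0914444  -0.79611678] 0.043842636844062345 (array([-0.878,  1.099,  0.009]), np.float64(0.085))
```

>>> send_rows(moves=[{"slide":[-0.15,0.18,0],"turn":0.02,"gripper":0.3},{"slide":[-0.3,0.37,0],"turn":0.04,"gripper":0.3},{"slide":[-0.45,0.56,0],"turn":0.06,"gripper":0.3},{"slide":[-0.6,0.75,0],"turn":0.085,"gripper":0.3},{"slide":[-0.7,0.88,0],"turn":0.085,"gripper":0.3}])

```text
time_s: 10.05
tcp_pos: [0.5383, 0.3028, 0.1887]
eef_rot: [180.0, 0.0, -176.1]
contact_force: [-0.4, 0.3, -0.4]
gripper_width: 0.0436
gripper_force: 20.0
```

Run:
```python
from h import *
c=optics.capture('wrist');save(c,'w5');json.dump({k:np.array(c[k]).tolist() for k in('intrinsics','dist','origin','attitude')},open('w5.json','w'))
s=get_state();print(s['time_s'],s['tcp_pos'],s['eef_rot'],s['contact_force'],s['gripper_width'])
```

```text
10.1 [0.53984887 0.30557598 0.18811846] [ 1.79991229e+02  6.84488505e-02 -1.75910073e+02] [4.75363871 4.30713406 1.08066449] 0.04346913268143538
```

View pics/w5.png

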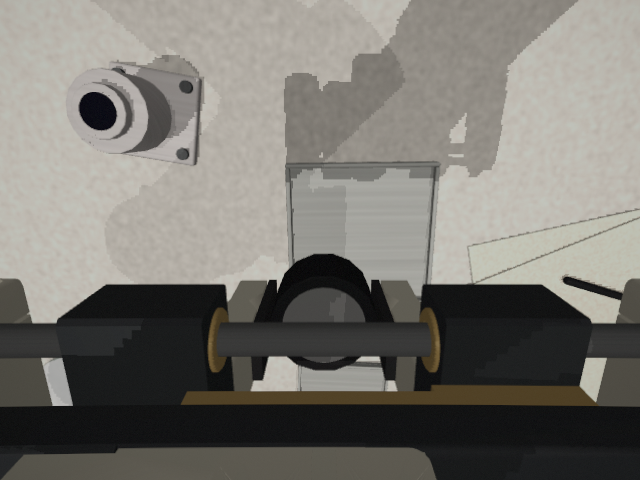

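The cap hangs level between the fingers and the snout is bare. The tray's near edge runs from (288,163) to (439,163).

Run:
```python
from h import *
c=json.load(open('w5.json'));a,b=onz(c,(288,163),.012),onz(c,(439,163),.012)
e=b-a;n=np.array([e[1],-e[0],0]);n/=np.linalg.norm(n);m=(a+b)/2+.07*n
print(a,b,np.linalg.norm(e),'centre',m,'yaw',np.degrees(np.arctan2(n[1],n[0])))
# height check of near edge: earlier view
c4=json.load(open('w4.json'))
for u,v in[((455,241),(288,163)),((575,259),(439,163))]:print(tri(ray(c4,u),ray(c,v)))
yaw=np.degrees(np.arctan2(n[1],n[0]));print(to([m[0],m[1],.15],yaw-180))
```

```text
[0.49460073 0.26716789 0.012     ] [0.48541584 0.40217714 0.012     ] 0.13532132328367058 centre [0.55984686 0.33942374 0.012     ] yaw 3.8919235220779003
(array([0.49493456, 0.26657616, 0.00410888]), np.float64(0.0008894685610198656))
(array([0.4863041 , 0.40371912, 0.006582  ]), np.float64(0.001067764159413102))
(array([-0.149,  0.216,  0.254]), np.float64(0.002))
```

>>> send_rows(moves=[{"slide":[-0.06,0.1,0.1],"turn":0,"gripper":0.3},{"slide":[-0.14,0.21,0.3],"turn":0,"gripper":0.3},{"slide":[-0.14,0.21,0.5],"turn":0,"gripper":0.3},{"slide":[-0.14,0.21,0.7],"turn":0,"gripper":0.3},{"slide":[-0.14,0.21,0.9],"turn":0,"gripper":0.3}])

```text
time_s: 10.52
tcp_pos: [0.5558, 0.3334, 0.0523]
eef_rot: [-180.0, -0.0, -176.0]
contact_force: [0.6, -0.1, -0.9]
gripper_width: 0.0438
gripper_force: 20.0
```

>>> send_rows(moves=[{"slide":[0,0,0.03],"turn":0,"gripper":0.3},{"slide":[0,0,0.06],"turn":0,"gripper":0.3},{"slide":[0,0,0.09],"turn":0,"gripper":0.3},{"slide":[0,0,0.12],"turn":0,"gripper":0.3},{"slide":[0,0,0.12],"turn":0,"gripper":0.3}])

```text
time_s: 10.93
tcp_pos: [0.5564, 0.3337, 0.0364]
eef_rot: [179.9, 0.1, -176.0]
contact_force: [-0.4, -0.0, -0.4]
gripper_width: 0.0439
gripper_force: 20.0
```

Run:
```python
from h import *
s=get_state();print(s['time_s'],s['tcp_pos'],s['eef_rot'],s['contact_force'],s['gripper_width'],to([.559,.339,.0075]))
```

```text
10.9333 [0.55642049 0.33373151 0.03638946] [ 1.79935562e+02  6.60174830e-02 -1.75982867e+02] [-0.35426477 -0.03313154 -0.43658831] 0.04392458114745837 (array([-0.019,  0.034,  0.193]), None)
```

>>> send_rows(moves=[{"slide":[-0.01,0.035,0.05],"turn":0,"gripper":0.3},{"slide":[-0.01,0.035,0.1],"turn":0,"gripper":0.3},{"slide":[-0.01,0.035,0.15],"turn":0,"gripper":0.3},{"slide":[-0.01,0.035,0.17],"turn":0,"gripper":0.3},{"slide":[-0.01,0.035,0.18],"turn":0,"gripper":0.3}])

```text
time_s: 11.35
tcp_pos: [0.5565, 0.3381, 0.0074]
eef_rot: [-179.9, -0.1, -176.0]
contact_force: [-4.8, -1.3, 10.9]
gripper_width: 0.0442
gripper_force: 20.0
```

>>> send_rows(moves=[{"slide":[0,0,0.005],"turn":0,"gripper":0.3},{"slide":[0,0,0.01],"turn":0,"gripper":0.3},{"slide":[0,0,0.013],"turn":0,"gripper":0.3},{"slide":[0,0,0.016],"turn":0,"gripper":0.3},{"slide":[0,0,0.016],"turn":0,"gripper":0.3}])

```text
time_s: 11.77
tcp_pos: [0.5567, 0.3382, 0.0074]
eef_rot: [-180.0, -0.0, -176.0]
contact_force: [-7.2, -3.3, 11.9]
gripper_width: 0.0438
gripper_force: 20.0
```

The cap is down on the floor at the expected height, so I'll release it.

>>> send_rows(moves=[{"slide":[0,0,-0.01],"turn":0,"gripper":0.3},{"slide":[0,0,-0.01],"turn":0,"gripper":0.6},{"slide":[0,0,-0.01],"turn":0,"gripper":0.68},{"slide":[0,0,-0.01],"turn":0,"gripper":0.68},{"slide":[0,0,-0.01],"turn":0,"gripper":0.68}])

```text
time_s: 12.18
tcp_pos: [0.5572, 0.3387, 0.0073]
eef_rot: [-180.0, -0.0, -176.0]
contact_force: [0.3, 0.1, 0.1]
gripper_width: 0.0589
gripper_force: 0.0
```

>>> send_rows(moves=[{"slide":[0,0,-0.01],"turn":0,"gripper":0.68},{"slide":[0,0,-0.01],"turn":0,"gripper":0.68},{"slide":[0,0,-0.01],"turn":0,"gripper":0.68},{"slide":[0,0,-0.05],"turn":0,"gripper":0.68},{"slide":[0,0,-0.1],"turn":0,"gripper":0.68}])

```text
time_s: 12.6
tcp_pos: [0.5568, 0.3383, 0.0224]
eef_rot: [-179.9, -0.1, -176.0]
contact_force: [0.6, 0.6, -0.6]
gripper_width: 0.0592
gripper_force: 0.0
```

>>> send_rows(moves=[{"slide":[0,0,-0.15],"turn":0,"gripper":0.68},{"slide":[0,0,-0.35],"turn":0,"gripper":0.68},{"slide":[0,0,-0.6],"turn":0,"gripper":0.68},{"slide":[0,0,-0.8],"turn":0,"gripper":0.68},{"slide":[0,0,-1],"turn":0,"gripper":0}])

```text
time_s: 13.02
tcp_pos: [0.5573, 0.3387, 0.1756]
eef_rot: [179.9, 0.1, -176.0]
contact_force: [0.4, -0.1, -1.0]
gripper_width: 0.0565
gripper_force: 0.0
```

Run:
```python
from h import *
c=optics.capture('side');save(c,'s6')
cv2.imwrite('pics/s6c.png',cv2.resize(c['img'][250:450,180:440,::-1],None,fx=3,fy=3))
for d in optics.look_for('side','cap'):print(d['p'],d['location'],proj(c,d['location']))
s=get_state();print(s['time_s'],s['tcp_pos'],s['eef_rot'],s['contact_force'],s['gripper_width'],to([.5226,-.1923,.19],-168.4))
```

```text
0.83 [0.5548, 0.3468, 0.0323] [319.91317093 384.38913418]
13.1167 [0.55973949 0.34055841 0.17998397] [ 179.64863783    0.50552061 -175.92837064] [-0.31010911  1.06646361 -0.42832141] 0.04982116311677586 (array([ 0.499, -3.525, -0.093]), np.float64(-0.084))
```

View pics/s6c.png

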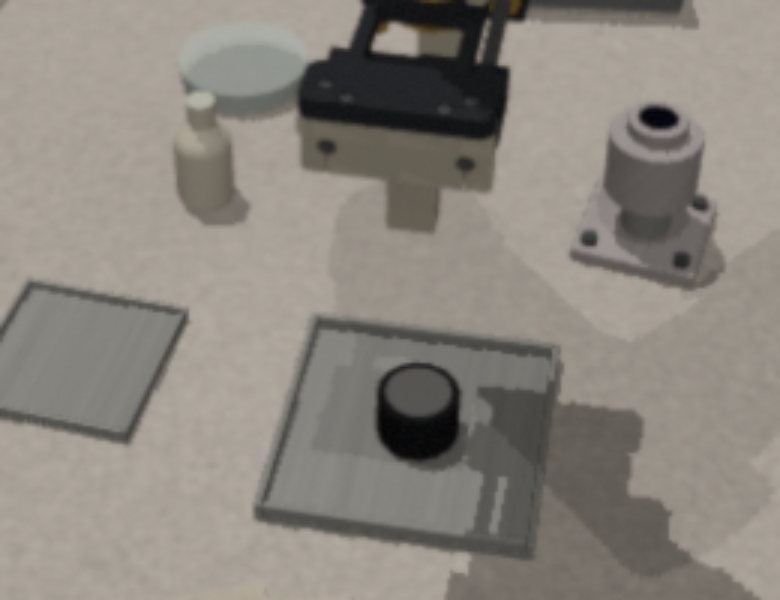

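The cropped side view shows the cap sitting flat near the tray's middle at crop (418,410), with the snout bare. Now to the small key.

>>> send_rows(moves=[{"slide":[0.02,-0.17,-0.02],"turn":0,"gripper":0},{"slide":[0.05,-0.4,-0.05],"turn":0,"gripper":0},{"slide":[0.08,-0.6,-0.05],"turn":0,"gripper":0},{"slide":[0.11,-0.8,-0.05],"turn":0,"gripper":0},{"slide":[0.14,-1,-0.05],"turn":0,"gripper":0}])

```text
time_s: 13.53
tcp_pos: [0.5464, 0.1862, 0.1807]
eef_rot: [180.0, 0.0, -176.0]
contact_force: [0.5, -1.0, -0.2]
gripper_width: 0.0171
gripper_force: 0.0
```

>>> send_rows(moves=[{"slide":[0.03,-0.2,0],"turn":0,"gripper":0},{"slide":[0.06,-0.4,0],"turn":0,"gripper":0},{"slide":[0.08,-0.6,0],"turn":0,"gripper":0},{"slide":[0.11,-0.8,0],"turn":0,"gripper":0},{"slide":[0.14,-1,0],"turn":0,"gripper":0}])

```text
time_s: 13.95
tcp_pos: [0.536, 0.035, 0.1807]
eef_rot: [180.0, 0.1, -176.0]
contact_force: [1.0, -0.3, -0.1]
gripper_width: 0.0003
gripper_force: 0.0
```

>>> send_rows(moves=[{"slide":[0.03,-0.2,0],"turn":-0.02,"gripper":0},{"slide":[0.06,-0.4,0],"turn":-0.04,"gripper":0},{"slide":[0.08,-0.6,0],"turn":-0.06,"gripper":0},{"slide":[0.11,-0.8,0],"turn":-0.084,"gripper":0},{"slide":[0.14,-1,0],"turn":-0.084,"gripper":0}])

```text
time_s: 14.37
tcp_pos: [0.5256, -0.1161, 0.1807]
eef_rot: [-180.0, 0.1, -168.3]
contact_force: [1.2, -1.0, 1.0]
gripper_width: 0.0003
gripper_force: 0.0
```

Run:
```python
from h import *
s=get_state();print(s['time_s'],s['tcp_pos'],s['eef_rot'],s['gripper_width'],to([.5226,-.1923,.085],-168.4))
```

```text
14.3667 [ 0.52556681 -0.11609125  0.18070363] [-1.79992887e+02  5.80345996e-02 -1.68274606e+02] 0.0003075835887124585 (array([ 0.123, -0.493,  0.638]), np.float64(0.001))
```

>>> send_rows(moves=[{"slide":[0.06,-0.25,0],"turn":0,"gripper":0},{"slide":[0.12,-0.49,0.1],"turn":0,"gripper":0},{"slide":[0.12,-0.49,0.35],"turn":0,"gripper":0},{"slide":[0.12,-0.49,0.5],"turn":0,"gripper":0},{"slide":[0.12,-0.49,0.6],"turn":0,"gripper":0}])

```text
time_s: 14.78
tcp_pos: [0.5212, -0.1912, 0.0879]
eef_rot: [179.9, -0.1, -168.6]
contact_force: [-0.6, 0.4, -0.3]
gripper_width: 0.0002
gripper_force: 0.0
```

Run:
```python
from h import *
c=optics.capture('side')
for d in optics.look_for('side','cap'):print(d['p'],d['location'])
s=get_state();print(s['time_s'],s['tcp_pos'],s['eef_rot'],to([.5226,-.1923,.062],-168.4))
```

```text
0.58 [0.5566, 0.3478, 0.0353]
14.8833 [ 0.5208888  -0.19048707  0.08774361] [ 179.91909969   -0.26450403 -168.48658014] (array([-0.01 , -0.014,  0.172]), np.float64(-0.001))
```

>>> send_rows(moves=[{"slide":[-0.005,-0.01,0.05],"turn":0,"gripper":0},{"slide":[-0.005,-0.01,0.1],"turn":0,"gripper":0},{"slide":[-0.005,-0.01,0.14],"turn":0,"gripper":0},{"slide":[-0.005,-0.01,0.165],"turn":0,"gripper":0},{"slide":[-0.005,-0.01,0.18],"turn":0,"gripper":0}])

```text
time_s: 15.3
tcp_pos: [0.5246, -0.1914, 0.0633]
eef_rot: [-180.0, 0.1, -168.4]
contact_force: [0.1, 1.5, 3.8]
gripper_width: 0.0001
gripper_force: 2.1
```

Run:
```python
from h import *
s=get_state();print(s['time_s'],s['tcp_pos'],s['contact_force'])
```

```text
15.3 [ 0.5246147  -0.19143103  0.06330781] [0.08979699 1.52360783 3.79435989]
```

>>> send_rows(moves=[{"slide":[0,0,0.01],"turn":0,"gripper":0},{"slide":[0,0,0.018],"turn":0,"gripper":0},{"slide":[0,0,0.018],"turn":0,"gripper":0},{"slide":[0,0,0.018],"turn":0,"gripper":0},{"slide":[0,0,0.018],"turn":0,"gripper":0}])

```text
time_s: 15.72
tcp_pos: [0.5247, -0.1914, 0.0621]
eef_rot: [-180.0, 0.1, -168.4]
contact_force: [-3.1, 2.5, 13.6]
gripper_width: 0.0009
gripper_force: 7.1
```

The small key is fully down. I'll retract and check.

>>> send_rows(moves=[{"slide":[0,0,-0.05],"turn":0,"gripper":0},{"slide":[0,0,-0.2],"turn":0,"gripper":0},{"slide":[0,0,-0.45],"turn":0,"gripper":0},{"slide":[0,0,-0.7],"turn":0,"gripper":0},{"slide":[0,0,-0.9],"turn":0,"gripper":0}])

```text
time_s: 16.13
tcp_pos: [0.5241, -0.1917, 0.1982]
eef_rot: [-180.0, 0.1, -168.4]
contact_force: [0.8, 0.4, 0.3]
gripper_width: 0.0004
gripper_force: 0.0
```

>>> send_rows(moves=[{"slide":[0,0,0],"turn":0,"gripper":0},{"slide":[0,0,0],"turn":0,"gripper":0},{"slide":[0,0,0],"turn":0,"gripper":0},{"slide":[0,0,0],"turn":0,"gripper":0},{"slide":[0,0,0],"turn":0,"gripper":0}])

```text
time_s: 16.55
tcp_pos: [0.5232, -0.1915, 0.1941]
eef_rot: [180.0, -0.1, -168.4]
contact_force: [-1.1, -0.2, 0.3]
gripper_width: 0.0003
gripper_force: 0.0
```

Run:
```python
from h import *
c=optics.capture('wrist');b=blobs(c['img'],(60,150,600,290))
for P in[(.5438,-.3019,.0678),(.5332,-.2473,.0678),(.5226,-.1923,.0678),(.5109,-.1378,.0678)]:
    q=proj(c,P);print(q.round(1),min(b,key=lambda x:np.hypot(x[0]-q[0],x[1]-q[1])))
c=optics.capture('side')
for d in optics.look_for('side','cap'):print(d['p'],d['location'])
s=get_state();print(s['time_s'],s['tcp_pos'],s['contact_force'])
order.close_job()
```

```text
[183.9 225.2] (np.float64(183.9), np.float64(225.3), 902)
[253.7 226. ] (np.float64(253.9), np.float64(225.9), 1393)
[323.6 226.8] (np.float64(323.7), np.float64(226.7), 321)
[393.2 226.2] (np.float64(392.5), np.float64(232.2), 636)
0.97 [0.5589, 0.3471, 0.0346]
0.61 [0.7283, 0.1954, 0.0402]
16.7 [ 0.52364787 -0.191594    0.19446857] [0.4133159  0.11575553 0.39907956]
the job is handed in; nothing more can be done
```

I pressed the bar, large and small keys fully down in that order. The cap went flat into the larger tray, open side down, before the small key. I handed the job in at about 17 s; the last check put the cap in the tray and three keys where they stand when up, but the bar key's outline was about 6 px off, perhaps from shading; no verdict came back.

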